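# Put a movement carrier away in the dust case and lap its two leaves shut

## Task

Put the movement carrier from its two-cheek stand upright into the nest of the dust case, setting it down gently rather than dropping it; the stand gives access only to its ends and the nest only to its long sides, so put it down on the mat on the way and take it again the other way. Then shut the rebated leaf first and the flanged leaf last, each fully home without forcing it, so that the flange laps over the rebate. Leave everything else on the bench where it is.

Things in the scene. Friction and masses are not known exactly. Their poses are not given: they have to be found in the camera images.
- carrier: Movement carrier: closed box, 66 mm long (its x), 46 mm wide (its y), 50 mm high, 0.15 to 0.35 kg, grey lower part, white upper part, a round steel and brass disc on top. Origin: centre of its underside. It starts upright in the stand.
- stand: Fixed stand: a 90 x 110 x 12 mm aluminium plate, which the carrier rests on, with two grey cheeks 62 mm long (its x), 25 mm thick, 68 mm above the bench (6 mm above the carrier's top). They flank the carrier's long sides, 3 mm to spare on each; both ends (along x) are open. Origin: centre of its underside. It may have swapped places with the gauge block.
- mat: Thin dark grey bench mat fixed to the bench, 320 mm (its x) by 200 mm (its y), top 2 mm above the bench. Origin: centre of its underside. The middle, 180 mm along x, is clear; small things lie near its x ends. A good place to put the carrier down and retake it.
- case: Fixed grey dust case, 210 mm (its x) by 180 mm (its y) outside, walls 6 mm thick and 76 mm high, open on top between two leaves hinged along its long walls. Origin: centre of its underside; z up, x along the hinges, y from the flanged leaf's hinge to the rebated leaf's. Inside, beside the carrier's long sides, there is free room for fingers above the ribs (end walls at x = +99 and -99 mm).
- nest (a point): Centre of the nest on the case's inner floor, 8 mm above the bench; axes as the case. The carrier goes in with its long way (its x) along the nest's y, either way round, upright, 3 mm to spare all round: between two guide blocks (inner faces at y = +36 and -36 mm, 58 mm above the floor, 26 mm thick, 56 mm along x) and two ribs (inner faces at x = +26 and -26 mm, 4 mm thick, 8 mm high).
- rebated_edge (a point): Middle of the free edge of the rebated leaf, on the nest's +y side, aluminium, 206 mm along x. Its hinge line is at nest y = +84 mm, 68 mm above the nest, along the leaf's underside. From the hinge it is 10 mm thick for 74 mm, then steps down to a lip 4.5 mm thick out to 88 mm. This point is at the lip's end, 88 mm from the hinge, in mid thickness.
- flanged_edge (a point): Middle of the free edge of the flanged leaf, on the nest's -y side, aluminium, 206 mm along x. Its hinge line is at nest y = -84 mm, 68 mm above the nest, along its underside. From the hinge it is 10.5 mm thick for 77 mm, then only its upper 5 mm goes on as a flange out to 91 mm (this point), which laps over the other leaf's lip. If this leaf is shut first, the other cannot come home.
- rebated_leaf (a joint): Opening angle of the rebated leaf: 0 = shut, 1.57 = upright, 2.0 = wide open, leaning outward. A stiff hinge (0.14 N m of friction) holds it at any angle; it weighs 0.2 kg. Push it over from outside, then press it down.
- flanged_leaf (a joint): Opening angle of the flanged leaf, likewise: 0 = shut, 2.0 = wide open; the same stiff hinge and weight.
- gauge_block: Fixed white block 60 x 80 x 35 mm with three upright steel gauges, 85 mm high in all. Origin: centre of its underside. Not part of the job.
- loupe: Bystander: black eye loupe, 36 mm across, 30 mm high, on the mat. Origin: centre of its underside.
- case_ring: Bystander: steel ring, 42 mm across, 8 mm high, on the mat. Origin: centre of its underside.
- screwdriver: Bystander: screwdriver 120 mm long lying along its x, on the mat.
- jar: Bystander: small glass jar, 44 mm across, 40 mm high, in front of the case. Origin: centre of its underside.
- caseback: Bystander: steel disc 42 mm across, 13 mm high, in front of the case. Origin: centre of its underside.
- tweezers: Bystander: steel tweezers 130 mm long (its x), lying behind the case.
- cup_stand: Bystander: dark block 100 x 60 x 30 mm with three small pots, to the right. Origin: centre of its underside.

How it is judged:
By the outcome, as a careful person would: the job done as asked, in the order asked, and still so for the second after the job is handed in, with the robot touching nothing.
It also fails if it takes over 72 s, if anything falls off the work surface, if the arm or the gripper's body presses on something with over 40 N, if the wrist force passes 120 N, or if a joint passes its speed limit or range.

## Robot

A 7-joint arm with a two-finger parallel gripper is mounted at the origin on the work surface. World frame = base frame: x ahead of the robot, y to its left, z up, the work surface at z = 0. Lengths are in mm, angles in rad, forces in N, time in s.
With the tool pointing down it reaches from about 425 to 875 mm from the base axis. Payload 8.4 kg.
Tool frame: the origin (TCP) lies midway between the tips of the shut fingers; the grasp point (between the pads) lies r.hold_point_z behind it (r.hold_point_z is the distance from the TCP to the grasp point, in mm); z points along the fingers, y is the direction in which the jaws open and shut (so a half turn about z gives the same grasp; the last joint's range is limited). The gripper opens to 87 mm and grips with 3 to 60 N. Pads are 19 mm wide; open, the fingers measure 117 mm over their backs; the gripper's body (75 mm by 190 mm) begins 51 mm behind the grasp point.
Start: joints at [1.028, 0.333, 0.04, 1.465, -0.013, 1.343, -0.059], TCP at [279.068, -587.013, 222.546] pointing down, gripper open.
Joint ranges: [-2.58, 2.58], [-0.38, 2.09], [-1.3, 1.39], [0.25, 2.4], [-1.5, 4.64], [0.08, 2.09], [-2.65, 2.65]. Speed limits (rad/s): [2.22, 2.22, 2.79, 2.79, 3.14, 3.14, 3.14].

## Interface

Orientations are given as a unit quaternion [w, x, y, z].
In Python, from plant import r gives the robot as it stands.
- The arm moves only by the shell command python3 -m jog 'ROWS' [FORCE]. ROWS is JSON, a list of rows, each a list of 3 entries, a list of its own where there are three numbers: the gripper command: -1 is shut, 1 is fully open, values between are in proportion, then the shift along the world's x, y, z each as a share of 0.1 m, from -1 to 1, then the turn, a rotation vector about the world's x, y, z each as a share of 180 degrees, from -1 to 1. A call has 1 to 8 rows; each row is the pose to reach, as a shift and turn from the pose commanded when the call began, turning the shorter way round; what a row does not reach only later rows make up. A row lasts 1/10 s, in which the tool goes at most 50 mm and 8.59 degrees, less where a joint would pass 70% of its speed; a pose out of reach is approached as far as the arm can. A call with a number of a shift or a turn outside -1 to 1 is refused whole. A call with a gripper value outside its range is refused whole. The fingers move at their own pace and stop on an object; FORCE is the grip in N (left out, the last holds). Time passes only in rows, so rows that repeat a pose let the fingers close. It gives the time, the measured TCP pose, the force and the opening at its end, in the units of the state.
- r.state(): the state, without advancing time (a new reading comes with each control period).
- r.read_camera(name): name is "side" or "top"; returns the picture (384x512x3 uint8, red, green, blue); there is no depth.
- r.camera_model(name): a dict with "intrinsics" (3x3 intrinsics, pixels), "rvec" (rotation vector, rad) and "tvec" (3), from world to camera coordinates, as OpenCV has them. Camera axes: x right, y down, z forward; pixel columns grow to the right and rows downward; lengths in mm; the calibration is good to about 2 mm. A picture is of the moment at which its call begins. camera_model takes no time and is no camera call.
- r.close_job(): hands the job in, once; it reports no verdict.
The state is a dict: "time_s": time; "joints": joint angles; "joint_velocities": joint speeds; "tau": joint torques, N m; "ee_pos": TCP position; "orientation": TCP orientation; "contact_force": force on the tool from outside, world axes, zero at the start; "torque": the same for the moment, N m; "gripper_width": finger opening in mm.
Only numpy, scipy, OpenCV 4.12 (cv2) and the standard library are available. Lean on these libraries where they do the work, as an engineer would, in place of code of your own. Each camera call takes 0.05 s, during which the arm holds its last target. There are 200 camera calls.

## Working session

There is one attempt and no reset: what is moved stays moved. The work goes in short steps, Python scripts to look and compute and a shell command to move; the robot and the scene stay as the last step left them, time stands still between calls to the robot, and variables do not carry over. Pictures are saved under pics/ and viewed, on a budget of 10 in all, crops included, one or two more only if the job needs it, and the job is handed in when it is done.

```bash
ls; mkdir -p pics; python3 - <<'E'
from plant import r
import cv2,numpy as np
print(r.state(), r.hold_point_z)
for n in("top","side"):
    im=r.read_camera(n); cv2.imwrite(f"pics/{n}0.png",cv2.cvtColor(im,cv2.COLOR_RGB2BGR))
    m=r.camera_model(n); R=cv2.Rodrigues(np.array(m['rvec'],float))[0]; print(n,m['intrinsics'],-R.T@np.array(m['tvec']).ravel(),R)
E
```

```text
pics
{'time_s': 0.0, 'joints': array([ 1.02783702,  0.3339168 ,  0.03987742,  1.46624259, -0.01341261,
        1.34328953, -0.05848447]), 'joint_velocities': array([ 0.00099498, -0.00119632,  0.00038276, -0.00188297, -0.00023469,
        0.00073936,  0.00010238]), 'tau': array([-5.32430495e-04, -6.56366158e+01,  1.33507926e+00, -4.03796124e+01,
       -5.97143476e-02,  4.51388571e-02,  1.58450275e-04]), 'ee_pos': array([ 278.85127432, -586.64551971,  221.66954231]), 'orientation': array([-7.63426335e-04,  9.75486057e-01,  2.20059812e-01, -2.22127883e-04]), 'contact_force': array([ 0.49184609, -0.25223282,  0.40393088]), 'torque': array([-0.04013897, -0.05505464,  0.01447492]), 'gripper_width': 86.90656727747806} 18.700000000000003
top [[485.8319184    0.         253.87919399]
 [  0.         485.8319184  186.80499759]
 [  0.           0.           1.        ]] [ 350.03480892 -104.51776663 1245.48428963] [[ 0.01728993 -0.99971121  0.01668977]
 [-0.98336979 -0.02002081 -0.18050768]
 [ 0.1807897  -0.01329125 -0.98343196]]
side [[481.12374732   0.         251.70990452]
 [  0.         481.12374732 188.20187399]
 [  0.           0.           1.        ]] [313.42839809 647.79307535 918.7261642 ] [[-0.94978479 -0.31279988 -0.0080674 ]
 [-0.2229756   0.69468064 -0.68388647]
 [ 0.21952387 -0.64774613 -0.72954384]]
```

View pics/top0.png

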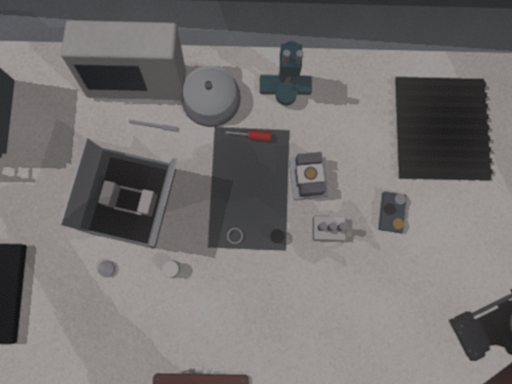

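View pics/side0.png

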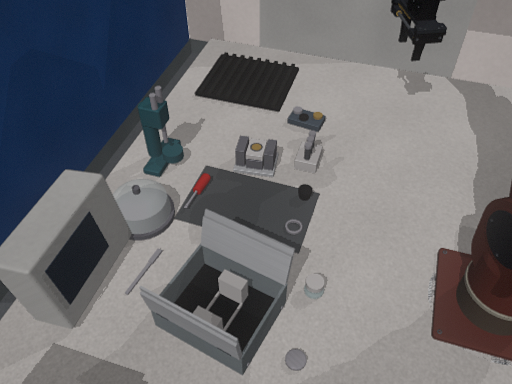

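```bash
python3 - <<'E'
import cv2,numpy as np
t=cv2.imread("pics/top0.png");s=cv2.imread("pics/side0.png")
def c(im,x,y,w,h): 
    o=cv2.resize(im[y:y+h,x:x+w],(400,300),interpolation=cv2.INTER_CUBIC)
    return cv2.convertScaleAbs(o,alpha=1.3)
cv2.imwrite("pics/crops.png",np.vstack([np.hstack([c(t,58,138,132,99)[:],c(t,275,145,80,60)]),np.hstack([c(s,138,210,168,126),c(s,220,125,80,60)])]))
E
```

```text
(no output)
```

View pics/crops.png

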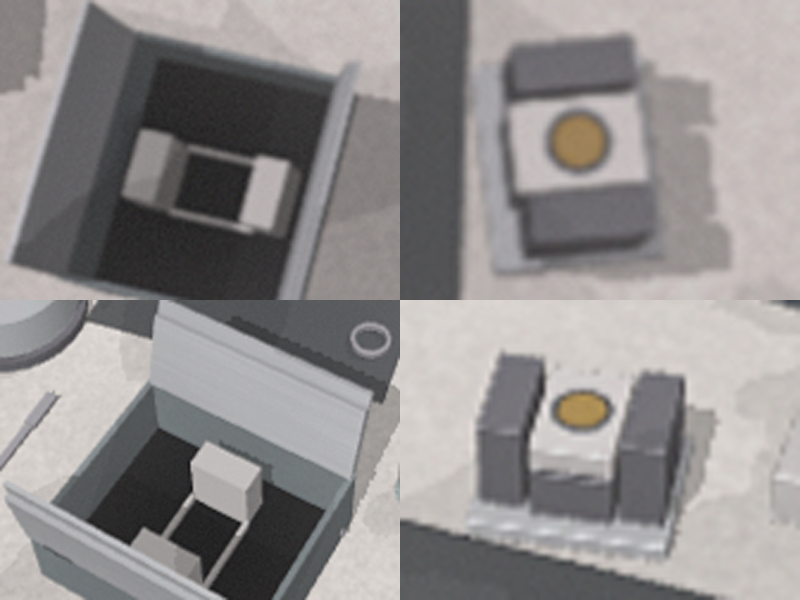

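```bash
cat > h.py <<'E'
import cv2,numpy as np
from plant import r
CM={n:r.camera_model(n) for n in("top","side")}
def cam(n):
    m=CM[n];R=cv2.Rodrigues(np.array(m['rvec'],float))[0];t=np.array(m['tvec'],float).ravel()
    return np.array(m['intrinsics'],float),R,t
def avg(n,k=4): return np.mean([r.read_camera(n).astype(float) for _ in range(k)],0).astype(np.uint8)
def ray(n,p):
    K,R,t=cam(n);d=R.T@np.linalg.inv(K)@np.array([p[0],p[1],1.]);return -R.T@t,d/np.linalg.norm(d)
def onz(n,p,z):
    c,d=ray(n,p);return c+d*(z-c[2])/d[2]
def tri(pt,ps):
    a,u=ray("top",pt);b,v=ray("side",ps)
    s=np.linalg.lstsq(np.stack([u,-v],1),b-a,rcond=None)[0]
    P=a+u*s[0];Q=b+v*s[1];return (P+Q)/2,np.linalg.norm(P-Q)
def proj(n,X):
    K,R,t=cam(n);return cv2.projectPoints(np.array(X,float).reshape(-1,1,3),R,t,K,None)[0].reshape(-1,2)
E
python3 - <<'E'
from h import *
I={n:avg(n) for n in("top","side")}
for n in I: cv2.imwrite(f"pics/{n}_avg.png",I[n][:,:,::-1])
def blobs(n,box,lo,amin,hsvmask=None):
    x,y,w,h=box;c=I[n][y:y+h,x:x+w];hsv=cv2.cvtColor(c,cv2.COLOR_RGB2HSV)
    m=(hsv[...,2]>lo).astype(np.uint8) if hsvmask is None else cv2.inRange(hsv,*hsvmask)
    k,L,st,ce=cv2.connectedComponentsWithStats(m,connectivity=4)
    out=[]
    for i in range(1,k):
        if st[i,4]>=amin:
            ct=cv2.findContours((L==i).astype(np.uint8),0,2)[0][0]
            out.append((st[i,4],ce[i]+[x,y],cv2.boxPoints(cv2.minAreaRect(ct))+[x,y],L==i))
    return out
gold=((10,90,60),(30,255,255))
g={}
for n,b in(("top",(295,155,35,40)),("side",(235,130,45,40))):
    for o in blobs(n,b,0,10,gold): print(n,'disc',o[0],o[1].round(2)); g[n]=o[1]
print('disc',tri(g["top"],g["side"]), [onz(n,g[n],62).round(1) for n in g])
for lo in(140,165,185):
  for n,b in(("top",(95,175,68,45)),("side",(185,262,68,75))):
    for o in blobs(n,b,lo,25): print(n,lo,'blk',o[0],o[1].round(1),[onz(n,p,66)[:2].round(0).tolist() for p in o[2]])
# cheeks direction (dark) in top
for o in blobs("top",(293,150,38,48),0,60,((0,0,30),(180,80,110))): print('cheek',o[0],o[1].round(1),onz("top",o[1],68).round(1),[onz("top",p,68)[:2].round(0).tolist() for p in o[2]])
big=lambda c:cv2.resize(c,None,fx=4.7,fy=4.7,interpolation=cv2.INTER_CUBIC)
c=I["side"][210:336,138:306,::-1];c=cv2.createCLAHE(2,(4,4)).apply(cv2.cvtColor(c,cv2.COLOR_BGR2GRAY))
cv2.imwrite("pics/case_s.png",big(c))
E
```

```text
top disc 74 [310.28 172.93]
side disc 50 [256.  146.5]
disc (array([ 606.74862671, -260.5104948 ,   61.99092935]), np.float64(2.1604370000910462)) [array([ 605.7, -260.6,   62. ]), array([ 607.9, -260.6,   62. ])]
top 140 blk 163 [144.8 200.9] [[504.0, 161.0], [553.0, 150.0], [549.0, 131.0], [499.0, 141.0]]
side 140 blk 286 [232.3 279.5] [[557.0, 155.0], [556.0, 129.0], [499.0, 141.0], [501.0, 166.0]]
side 140 blk 110 [208.1 323.7] [[591.0, 246.0], [591.0, 242.0], [486.0, 265.0], [486.0, 269.0]]
side 140 blk 68 [203.5 326.6] [[587.0, 257.0], [587.0, 253.0], [504.0, 271.0], [504.0, 274.0]]
cheek 852 [310.8 176.8] [ 594.6 -261.1   68. ] [[650.0, -215.0], [661.0, -294.0], [546.0, -305.0], [535.0, -227.0]]
```

View pics/case_s.png

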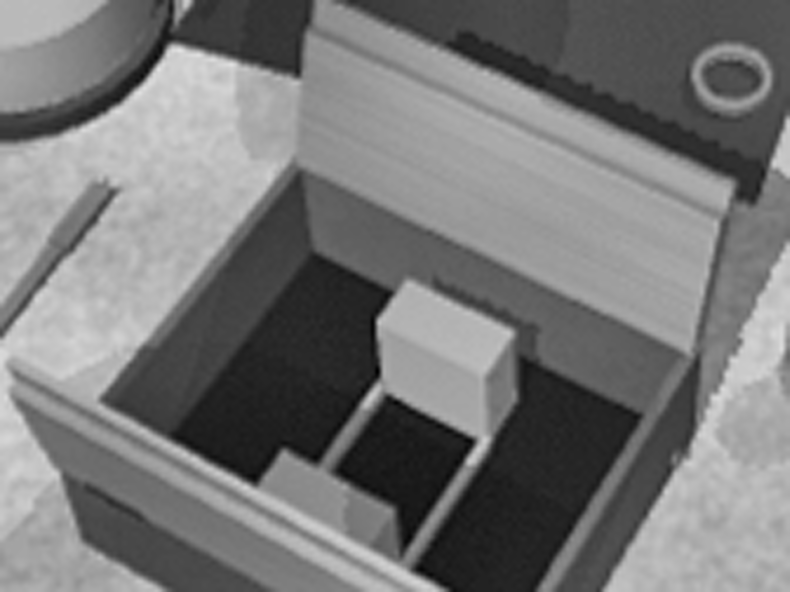

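The far (world −y) leaf shows a 14 mm step on its inner face, so it is the flanged one; the near (+y) leaf is the rebated one. Far guide block in the crop is at (378–517, 280–372). The carrier disc is at (607, −260, 62), and the expected height is 62. I'm moving to hover over it.

```bash
python3 -m jog '[[1,[0.9,0.9,0],[0,0,-0.105]],[1,[0.9,0.9,0],[0,0,-0.105]],[1,[0.9,0.9,0],[0,0,-0.105]],[1,[0.9,0.9,0],[0,0,-0.105]]]' 20
python3 -m jog '[[1,[0.9,0.9,0],[0,0,0]],[1,[0.9,0.9,0],[0,0,0]],[1,[0.9,0.9,0],[0,0,0]],[1,[0.9,0.9,0],[0,0,0]]]'
python3 -m jog '[[1,[0.9,0.9,0],[0,0,0]],[1,[0.9,0.9,0],[0,0,0]],[1,[0.9,0.9,0],[0,0,0]],[1,[0.9,0.9,0],[0,0,0]]]'
python3 - <<'E'
import h;from h import *
import cv2
t=cv2.imread("pics/top_avg.png")
a=cv2.resize(t[140:246,60:182],None,fx=5,fy=5,interpolation=cv2.INTER_CUBIC)[:,:610]
b=cv2.resize(t[148:202,292:330],None,fx=5,fy=5,interpolation=cv2.INTER_CUBIC)
b=cv2.copyMakeBorder(b,0,a.shape[0]-b.shape[0],0,0,0)
cv2.imwrite("pics/tz.png",cv2.convertScaleAbs(np.hstack([a,b]),alpha=1.3))
print(onz("top",(249,188),2))
E
```

```text
time_s: 0.9
ee_pos: [374.2, -492.5, 222.8]
orientation: [-0.001, 0.998, 0.06, 0.001]
contact_force: [-0.3, 0.0, -0.4]
gripper_width: 86.6
time_s: 1.3
ee_pos: [462.8, -402.9, 222.6]
orientation: [-0.001, 0.998, 0.061, 0.001]
contact_force: [0.5, -0.1, 0.7]
gripper_width: 87.0
time_s: 1.7
ee_pos: [551.8, -313.3, 222.3]
orientation: [-0.001, 0.998, 0.06, 0.001]
contact_force: [-0.5, -0.4, -0.3]
gripper_width: 87.0
[ 575.21334388 -108.68834051    2.        ]
```

View pics/tz.png

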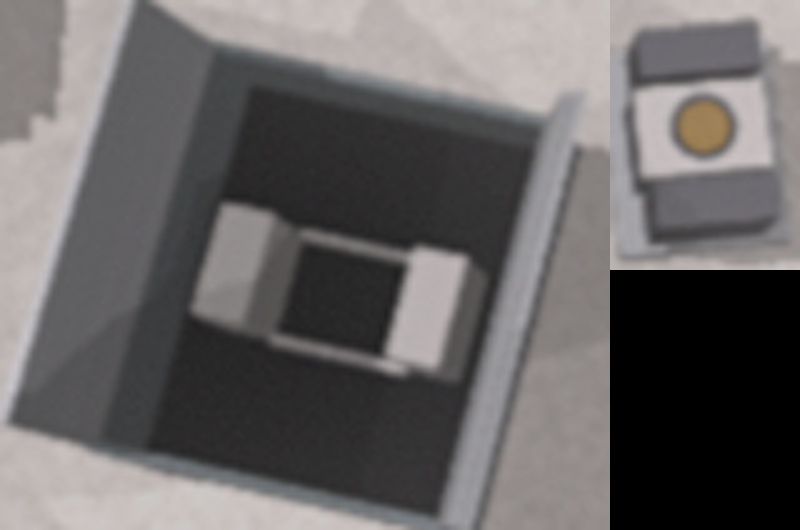

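```bash
python3 - <<'E'
from h import *
f=lambda P,o,s,off=0:[((u-off+.5)/s-.5+o[0],(v+.5)/s-.5+o[1]) for u,v in P]
ang=lambda a,b:np.degrees(np.arctan2(*(b-a)[[1,0]])).round(1)
for nm,P in(("L",[(225,203),(275,210),(238,328),(192,312)]),("R",[(415,245),(468,255),(437,370),(388,355)])):
    X=np.array([onz("top",p,66) for p in f(P,(60,140),5)]);print(nm,X.mean(0).round(1),[np.linalg.norm(X[i]-X[i-1]).round(0) for i in range(4)],ang(X[3],X[0]),ang(X[2],X[1]))
X=np.array([onz("side",p,66) for p in f([(407,280),(517,325),(487,372),(378,318)],(138,210),4.7)]);print("Rside",X.mean(0).round(1),[np.linalg.norm(X[i]-X[i-1]).round(0) for i in range(4)],ang(X[1],X[0]))
print(X.round(0)[:,:2].tolist())
S=np.array([onz("top",p,62) for p in f([(634,88),(768,80),(773,168),(640,178)],(292,148),5,610)])
print("carr",S.mean(0).round(1),ang(S[0],S[1]),ang(S[3],S[2]))
S=np.array([onz("top",p,68) for p in f([(637,35),(757,22),(652,228),(778,218)],(292,148),5,610)])
print("cheek",S.mean(0).round(1),ang(S[0],S[1]),ang(S[2],S[3]),ang(S[2],S[0]),ang(S[3],S[1]))
# leaf edges at several z: end wall corners z=76: 
for nm,p in(("farL",(215,42)),("farR",(545,120)),("nearL",(100,447)),("nearR",(440,522))):
    print(nm,onz("top",f([p],(60,140),5)[0],76).round(1))
# leaf top corners: left leaf (138,2),(10,420); in side crop (10,360) far end
print("Ledge far",tri(f([(138,2)],(60,140),5)[0],f([(10,360)],(138,210),4.7)[0]))
print("Redge far",tri(f([(580,92)],(60,140),5)[0],f([(315,2)],(138,210),4.7)[0]))
E
```

```text
L [546.1 241.5  66. ] [np.float64(56.0), np.float64(25.0), np.float64(61.0), np.float64(24.0)] -12.5 -13.3
R [526.6 145.3  66. ] [np.float64(56.0), np.float64(27.0), np.float64(58.0), np.float64(25.0)] -10.3 -11.8
Rside [527.5 145.4  66. ] [np.float64(23.0), np.float64(55.0), np.float64(27.0), np.float64(56.0)] -7.4
[[552.0, 130.0], [498.0, 137.0], [503.0, 163.0], [557.0, 152.0]]
carr [ 604.8 -260.8   62. ] -85.3 -84.5
cheek [ 605.2 -261.1   68. ] -82.4 -84.3 4.4 5.5
farL [654.9 255.1  76. ]
farR [618.8  90.6  76. ]
nearL [453.8 295.3  76. ]
nearR [421.1 131.   76. ]
Ledge far (array([655.62063844, 267.61479834, 158.57763495]), np.float64(7.97229988595603))
Redge far (array([614.68544114,  61.76870581, 158.35291631]), np.float64(2.5193316166017206))
```

```bash
python3 -m jog '[[1,[0.54,0.53,-0.4],[0,0,-0.007]],[1,[0.54,0.53,-0.9],[0,0,-0.007]],[1,[0.54,0.53,-0.9],[0,0,-0.007]],[1,[0.54,0.53,-0.9],[0,0,-0.007]],[1,[0.54,0.53,-0.9],[0,0,-0.007]],[1,[0.54,0.53,-0.9],[0,0,-0.007]]]'
python3 -c "
from h import *
s=r.state();print(s['ee_pos'],s['orientation']);cv2.imwrite('pics/hov.png',np.hstack([cv2.resize(r.read_camera(n)[y:y+100,x:x+100,::-1],(400,400),interpolation=2) for n,x,y in(('top',260,120),('side',205,80))]))"
```

```text
time_s: 2.3
ee_pos: [603.0, -266.6, 134.7]
orientation: [0.001, 0.999, 0.045, 0.001]
contact_force: [0.1, -0.1, -0.9]
gripper_width: 86.6
[ 603.00512968 -266.63125685  134.74301673] [0.00104159 0.99899968 0.04469145 0.00110612]
```

```bash
python3 -m jog '[[1,[0.03,0.04,0],[0,0,0.003]],[1,[0.03,0.04,0],[0,0,0.003]],[1,[0.03,0.04,0],[0,0,0.003]]]'
python3 -c "
from h import *
s=r.state();print(s['ee_pos'],s['orientation'],s['contact_force'])
cv2.imwrite('pics/hov2.png',np.hstack([cv2.resize(avg(n,2)[y:y+100,x:x+100,::-1],(400,400),interpolation=2) for n,x,y in(('top',260,120),('side',205,80))]))"
```

```text
time_s: 2.7
ee_pos: [606.3, -259.8, 132.9]
orientation: [0.0, 0.999, 0.051, 0.0]
contact_force: [-0.3, -0.5, -0.2]
gripper_width: 87.1
[ 606.27051083 -259.82128781  132.89309116] [5.00520920e-05 9.98705263e-01 5.08698767e-02 2.25623658e-04] [-0.34074445 -0.46295187 -0.18129818]
```

View pics/hov2.png

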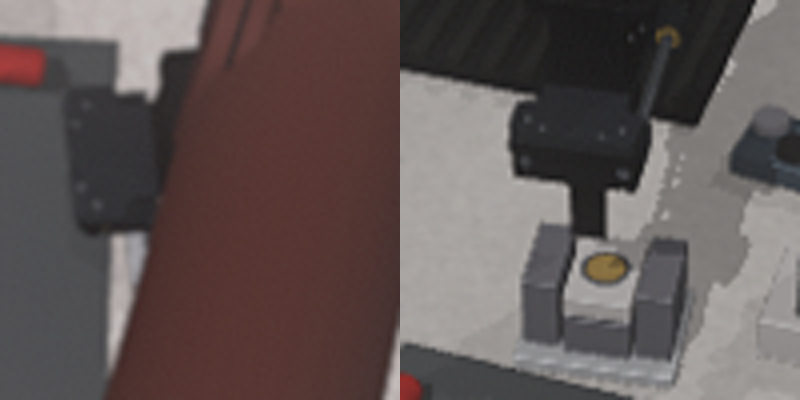

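```bash
python3 -m jog '[[1,[0,-0.005,-0.35],[0,0,0]],[1,[0,-0.005,-0.7],[0,0,0]],[1,[0,-0.005,-0.9],[0,0,0]],[1,[0,-0.005,-0.9],[0,0,0]]]'
python3 -m jog '[[1,[0,0,-0.1],[0,0,0]],[1,[0,0,-0.165],[0,0,0]],[1,[0,0,-0.165],[0,0,0]],[1,[0,0,-0.165],[0,0,0]]]'
python3 -m jog '[[-0.4,[0,0,0],[0,0,0]],[-1,[0,0,0],[0,0,0]],[-1,[0,0,0],[0,0,0]],[-1,[0,0,0],[0,0,0]],[-1,[0,0,0],[0,0,0]],[-1,[0,0,0],[0,0,0]],[-1,[0,0,0],[0,0,0]]]' 20
```

```text
time_s: 3.3
ee_pos: [603.7, -259.7, 39.0]
orientation: [-0.001, 0.999, 0.051, -0.003]
contact_force: [-1.0, -0.0, -0.7]
gripper_width: 87.0
time_s: 3.7
ee_pos: [606.5, -260.6, 26.7]
orientation: [0.0, 0.999, 0.051, 0.0]
contact_force: [0.2, -0.8, -0.2]
gripper_width: 87.1
time_s: 4.4
ee_pos: [606.2, -260.5, 26.3]
orientation: [0.0, 0.999, 0.051, 0.0]
contact_force: [-0.3, 0.7, 3.1]
gripper_width: 65.8
```

```bash
python3 -m jog '[[-1,[0,0,0.04],[0,0,0]],[-1,[0,0,0.12],[0,0,0]],[-1,[0,0,0.25],[0,0,0]],[-1,[0,0,0.4],[0,0,0]],[-1,[0,0,0.55],[0,0,0]],[-1,[0,0,0.7],[0,0,0]],[-1,[0,0,0.85],[0,0,0]],[-1,[0,0,0.85],[0,0,0]]]' 30
python3 -m jog '[[-1,[-0.1,0.3,0],[0,0,-0.03]],[-1,[-0.2,0.6,0],[0,0,-0.06]],[-1,[-0.3,0.9,0],[0,0,-0.095]],[-1,[-0.3,0.9,0],[0,0,-0.095]],[-1,[-0.3,0.9,0],[0,0,-0.095]]]'
python3 -m jog '[[-1,[0,0.3,-0.2],[0,0,0]],[-1,[0,0.62,-0.4],[0,0,0]],[-1,[0,0.62,-0.6],[0,0,0]],[-1,[0,0.62,-0.8],[0,0,0]],[-1,[0,0.62,-0.8],[0,0,0]],[-1,[0,0.62,-0.8],[0,0,0]]]'
```

```text
time_s: 5.2
ee_pos: [607.6, -261.1, 114.4]
orientation: [0.001, 0.999, 0.051, 0.002]
contact_force: [0.6, -0.3, -2.4]
gripper_width: 65.8
time_s: 5.7
ee_pos: [576.0, -169.8, 110.9]
orientation: [0.0, 0.995, -0.097, -0.0]
contact_force: [0.8, -0.2, -2.8]
gripper_width: 66.0
time_s: 6.3
ee_pos: [576.1, -109.7, 31.1]
orientation: [0.0, 0.995, -0.099, -0.0]
contact_force: [-0.3, -0.2, -2.2]
gripper_width: 65.9
```

```bash
python3 -m jog '[[-1,[0,0,-0.05],[0,0,0]],[-1,[0,0,-0.1],[0,0,0]],[-1,[0,0,-0.125],[0,0,0]],[-1,[0,0,-0.135],[0,0,0]],[-1,[0,0,-0.14],[0,0,0]],[-1,[0,0,-0.145],[0,0,0]],[-1,[0,0,-0.145],[0,0,0]],[-1,[0,0,-0.145],[0,0,0]]]'
python3 -m jog '[[-1,[0,0,-0.003],[0,0,0]],[-1,[0,0,-0.005],[0,0,0]],[-1,[0,0,-0.005],[0,0,0]]]'
```

```text
time_s: 7.1
ee_pos: [576.1, -108.5, 16.7]
orientation: [0.0, 0.995, -0.098, 0.0]
contact_force: [0.2, -0.5, -1.6]
gripper_width: 65.5
time_s: 7.4
ee_pos: [576.2, -108.5, 16.3]
orientation: [-0.0, 0.995, -0.098, 0.0]
contact_force: [-0.9, 0.3, -0.1]
gripper_width: 65.9
```

```bash
python3 -m jog '[[0.4,[0,0,0],[0,0,0]],[0.7,[0,0,0],[0,0,0]],[1,[0,0,0],[0,0,0]],[1,[0,0,0],[0,0,0]],[1,[0,0,0.2],[0,0,0]],[1,[0,0,0.5],[0,0,0]],[1,[0,0,0.8],[0,0,0]],[1,[0,0,0.8],[0,0,0]]]'
python3 -m jog '[[1,[0,0,0],[0,0,0.25]],[1,[0,0,0],[0,0,0.25]],[1,[0,0,0],[0,0,0.25]],[1,[0,0,0],[0,0,0.25]],[1,[0,0,0],[0,0,0.25]],[1,[0,0,0],[0,0,0.25]]]'
python3 -m jog '[[1,[0,0,0],[0,0,0.25]],[1,[0,0,0],[0,0,0.25]],[1,[0,0,0],[0,0,0.25]],[1,[0,0,0],[0,0,0.25]],[1,[0,0,0],[0,0,0.25]],[1,[0,0,0],[0,0,0.25]],[1,[0,0,0],[0,0,0.25]]]'
python3 -c "
from h import *
print(r.state())
cv2.imwrite('pics/ret.png',np.hstack([cv2.resize(avg(n,2)[y:y+120,x:x+120,::-1],(400,400),interpolation=2) for n,x,y in(('top',190,130),('side',190,130))]))"
```

```text
time_s: 8.2
ee_pos: [578.9, -108.9, 100.5]
orientation: [0.0, 0.995, -0.098, 0.004]
contact_force: [0.5, 0.6, 0.3]
gripper_width: 87.3
time_s: 8.8
ee_pos: [575.8, -108.5, 95.4]
orientation: [-0.0, 0.956, 0.293, -0.0]
contact_force: [0.7, -0.4, 0.3]
gripper_width: 87.1
time_s: 9.5
ee_pos: [575.8, -108.6, 95.5]
orientation: [-0.0, 0.773, 0.634, -0.0]
contact_force: [0.3, 0.8, 1.0]
gripper_width: 87.0
{'time_s': 9.5, 'joints': array([ 0.44670354,  0.33525486, -0.40206791,  1.75576983,  0.14616397,
        1.08061319, -0.20129018]), 'joint_velocities': array([-0.00843602, -0.00384435,  0.00811239, -0.00095477, -0.0045933 ,
        0.00150265, -0.05292138]), 'tau': array([ 1.51745570e-01, -5.93426442e+01, -4.73025844e+00, -3.62462640e+01,
       -7.86043005e-03,  3.58350389e-02,  8.82873125e-01]), 'ee_pos': array([ 575.84706642, -108.5635424 ,   95.48208884]), 'orientation': array([-2.94399695e-04,  7.73176242e-01,  6.34191136e-01, -1.26747818e-04]), 'contact_force': array([0.30858103, 0.80703706, 0.96745723]), 'torque': array([ 0.01880604, -0.06184649, -0.06216848]), 'gripper_width': 86.99872498278518}
```

View pics/ret.png

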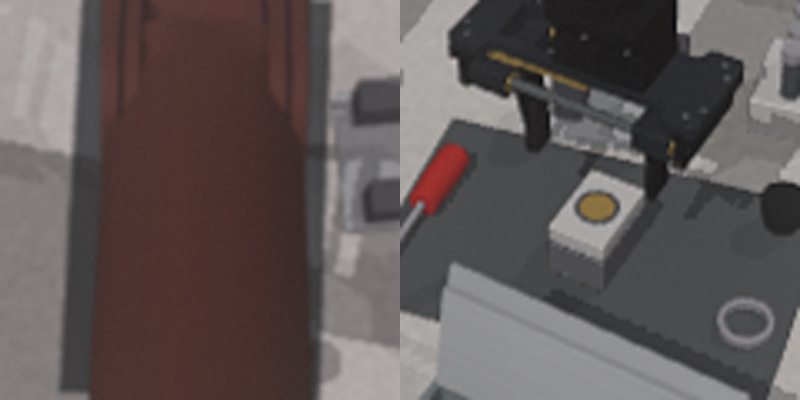

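```bash
python3 -m jog '[[1,[0,0,-0.25],[0,0,0]],[1,[0,0,-0.5],[0,0,0]],[1,[0,0,-0.7],[0,0,0]],[1,[0,0,-0.8],[0,0,0]],[1,[0,0,-0.805],[0,0,0]],[1,[0,0,-0.805],[0,0,0]]]'
python3 -m jog '[[-0.2,[0,0,0],[0,0,0]],[-0.2,[0,0,0],[0,0,0]],[-1,[0,0,0],[0,0,0]],[-1,[0,0,0],[0,0,0]],[-1,[0,0,0],[0,0,0]],[-1,[0,0,0],[0,0,0]],[-1,[0,0,0],[0,0,0]],[-1,[0,0,0],[0,0,0]]]' 20
python3 -m jog '[[-1,[0,0,0],[0,0,0]],[-1,[0,0,0.1],[0,0,0]],[-1,[0,0,0.3],[0,0,0]],[-1,[0,0,0.5],[0,0,0]],[-1,[0,0,0.7],[0,0,0]],[-1,[0,0,0.9],[0,0,0]],[-1,[0,0,1],[0,0,0]],[-1,[0,0,1],[0,0,0]]]' 30
```

```text
time_s: 10.3
ee_pos: [576.5, -108.5, 16.2]
orientation: [0.0, 0.773, 0.634, 0.0]
contact_force: [1.3, 0.2, 0.3]
gripper_width: 86.9
time_s: 11.1
ee_pos: [576.1, -108.5, 15.6]
orientation: [-0.0, 0.773, 0.634, -0.0]
contact_force: [-0.2, -0.3, 1.0]
gripper_width: 46.2
time_s: 11.9
ee_pos: [576.9, -108.6, 117.1]
orientation: [0.001, 0.773, 0.634, 0.001]
contact_force: [0.7, 0.2, -3.2]
gripper_width: 46.0
```

```bash
python3 -m jog '[[-1,[0,0.1,0.3],[0,0,0]],[-1,[-0.05,0.35,0.7],[0,0,0]],[-1,[-0.1,0.7,1],[0,0,0]],[-1,[-0.13,1,1],[0,0,0]],[-1,[-0.13,1,1],[0,0,0]]]'
python3 -m jog '[[-1,[-0.05,0.3,0],[0,0,0]],[-1,[-0.1,0.6,0],[0,0,0]],[-1,[-0.13,1,0],[0,0,0]],[-1,[-0.13,1,0],[0,0,0]]]'
python3 -m jog '[[-1,[-0.05,0.3,0],[0,0,0]],[-1,[-0.1,0.6,0],[0,0,0]],[-1,[-0.13,1,0],[0,0,0]],[-1,[-0.13,1,0],[0,0,0]],[-1,[-0.135,1,0],[0,0,0]],[-1,[-0.135,1,0],[0,0,0]]]'
python3 -c "
from h import *
s=r.state();print(s['ee_pos'],s['orientation'])"
```

```text
time_s: 12.4
ee_pos: [562.6, -2.8, 215.8]
orientation: [-0.001, 0.771, 0.637, 0.001]
contact_force: [-0.1, 0.3, -2.7]
gripper_width: 46.0
time_s: 12.8
ee_pos: [548.3, 97.9, 214.5]
orientation: [-0.002, 0.771, 0.637, 0.0]
contact_force: [-0.1, 0.9, -1.7]
gripper_width: 45.8
time_s: 13.4
ee_pos: [536.5, 190.1, 214.5]
orientation: [-0.0, 0.774, 0.634, -0.001]
contact_force: [-0.6, -0.6, -3.0]
gripper_width: 45.9
[536.52751919 190.10223078 214.5021629 ] [-1.07029539e-04  7.73580996e-01  6.33696819e-01 -8.78517826e-04]
```

```bash
python3 -m jog '[[-1,[0,0.02,-0.2],[0,0,0]],[-1,[0,0.02,-0.5],[0,0,0]],[-1,[0,0.02,-0.8],[0,0,0]],[-1,[0,0.02,-1],[0,0,0]],[-1,[0,0.02,-1],[0,0,0]]]'
python3 -m jog '[[-1,[0,0,-0.1],[0,0,0]],[-1,[0,0,-0.22],[0,0,0]],[-1,[0,0,-0.22],[0,0,0]],[-1,[0,0,-0.22],[0,0,0]]]'
python3 -c "
from h import *
s=r.state();print(s['ee_pos'],s['orientation'])
cv2.imwrite('pics/nest.png',np.hstack([cv2.resize(avg(n,3)[y:y+120,x:x+100,::-1],(400,480),interpolation=2) for n,x,y in(('top',80,140),('side',180,225))]))"
```

```text
time_s: 13.9
ee_pos: [535.0, 190.9, 112.3]
orientation: [-0.001, 0.774, 0.633, -0.003]
contact_force: [-1.1, -0.7, -2.7]
gripper_width: 46.0
time_s: 14.3
ee_pos: [536.6, 193.5, 93.7]
orientation: [-0.0, 0.773, 0.634, -0.0]
contact_force: [0.6, 0.4, -1.7]
gripper_width: 45.8
[536.64761851 193.45536159  93.68842076] [-3.98764533e-05  7.73285799e-01  6.34057625e-01 -5.99491690e-06]
```

View pics/nest.png

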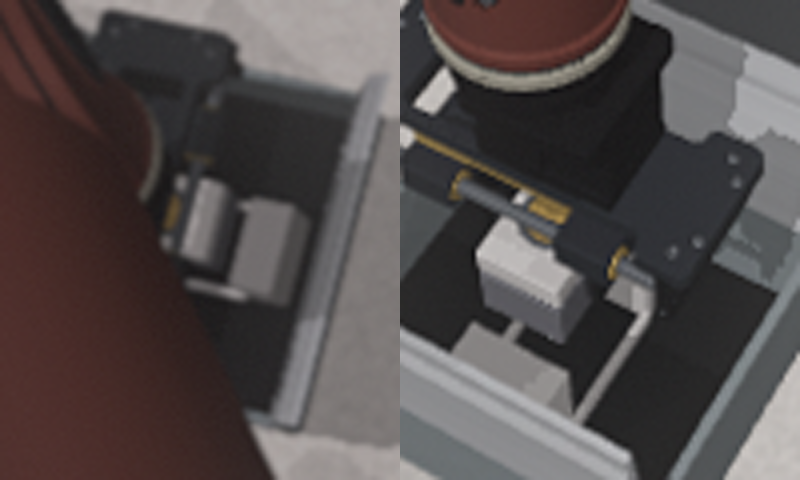

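```bash
python3 -m jog '[[-1,[0,0,-0.05],[0,0,0]],[-1,[0,0,-0.1],[0,0,0]],[-1,[0,0,-0.15],[0,0,0]],[-1,[0,0,-0.18],[0,0,0]],[-1,[0,0,-0.2],[0,0,0]],[-1,[0,0,-0.2],[0,0,0]]]'
python3 -m jog '[[-1,[0,0,-0.05],[0,0,0]],[-1,[0,0,-0.1],[0,0,0]],[-1,[0,0,-0.15],[0,0,0]],[-1,[0,0,-0.2],[0,0,0]],[-1,[0,0,-0.2],[0,0,0]]]'
```

```text
time_s: 15.2
ee_pos: [536.4, 193.5, 73.2]
orientation: [-0.0, 0.773, 0.634, -0.0]
contact_force: [0.1, 0.0, -2.5]
gripper_width: 45.4
time_s: 15.7
ee_pos: [536.0, 193.2, 52.6]
orientation: [-0.0, 0.773, 0.634, -0.001]
contact_force: [-0.0, -0.3, -2.6]
gripper_width: 45.8
```

```bash
python3 -m jog '[[-1,[0,0,-0.05],[0,0,0]],[-1,[0,0,-0.1],[0,0,0]],[-1,[0,0,-0.15],[0,0,0]],[-1,[0,0,-0.2],[0,0,0]],[-1,[0,0,-0.2],[0,0,0]],[-1,[0,0,-0.2],[0,0,0]]]'
python3 -m jog '[[-1,[0,0,-0.02],[0,0,0]],[-1,[0,0,-0.04],[0,0,0]],[-1,[0,0,-0.06],[0,0,0]],[-1,[0,0,-0.07],[0,0,0]],[-1,[0,0,-0.08],[0,0,0]],[-1,[0,0,-0.08],[0,0,0]]]'
```

```text
time_s: 16.3
ee_pos: [536.5, 193.5, 33.4]
orientation: [-0.0, 0.773, 0.634, -0.0]
contact_force: [0.4, -0.7, -2.7]
gripper_width: 45.7
time_s: 16.9
ee_pos: [536.5, 193.5, 25.4]
orientation: [-0.0, 0.773, 0.634, -0.0]
contact_force: [-0.5, -0.9, -2.7]
gripper_width: 45.6
```

```bash
python3 -m jog '[[-1,[0,0,-0.01],[0,0,0]],[-1,[0,0,-0.02],[0,0,0]],[-1,[0,0,-0.03],[0,0,0]],[-1,[0,0,-0.035],[0,0,0]],[-1,[0,0,-0.035],[0,0,0]],[-1,[0,0,-0.035],[0,0,0]]]'
python3 -m jog '[[-1,[0,0,-0.003],[0,0,0]],[-1,[0,0,-0.005],[0,0,0]],[-1,[0,0,-0.005],[0,0,0]]]'
```

```text
time_s: 17.5
ee_pos: [536.5, 193.5, 22.0]
orientation: [-0.0, 0.773, 0.634, -0.0]
contact_force: [0.8, 0.1, -2.4]
gripper_width: 45.8
time_s: 17.8
ee_pos: [536.6, 193.5, 21.6]
orientation: [-0.0, 0.773, 0.634, -0.0]
contact_force: [0.7, -0.1, -2.4]
gripper_width: 45.8
```

Weight is still carried; I'll creep down until the floor takes it.

```bash
python3 -m jog '[[-1,[0,0,-0.003],[0,0,0]],[-1,[0,0,-0.005],[0,0,0]],[-1,[0,0,-0.005],[0,0,0]]]'; python3 -m jog '[[-1,[0,0,-0.003],[0,0,0]],[-1,[0,0,-0.005],[0,0,0]],[-1,[0,0,-0.005],[0,0,0]]]'
```

```text
time_s: 18.1
ee_pos: [536.6, 193.5, 21.6]
orientation: [0.0, 0.773, 0.634, -0.0]
contact_force: [-3.9, -1.2, 5.4]
gripper_width: 45.8
time_s: 18.4
ee_pos: [536.6, 193.5, 21.5]
orientation: [0.0, 0.773, 0.634, -0.0]
contact_force: [-5.0, -1.0, 10.6]
gripper_width: 46.0
```

```bash
python3 -m jog '[[-1,[0,0,0.007],[0,0,0]],[-1,[0,0,0.007],[0,0,0]],[0.1,[0,0,0.007],[0,0,0]],[0.4,[0,0,0.007],[0,0,0]],[0.6,[0,0,0.007],[0,0,0]],[0.6,[0,0,0.007],[0,0,0]],[0.6,[0,0,0.1],[0,0,0]],[0.6,[0,0,0.25],[0,0,0]]]'
python3 -m jog '[[0.6,[0,0,0.3],[0,0,0]],[0.6,[0,0,0.6],[0,0,0]],[0.6,[0,0,1],[0,0,0]],[0.6,[0,0,1],[0,0,0]]]'
python3 -m jog '[[-1,[0,0,0.3],[0,0,0]],[-1,[0,0,0.6],[0,0,0]],[-1,[0,0,1],[0,0,0]],[-1,[0,0,1],[0,0,0]]]'
python3 -c "
from h import *
s=r.state();print(s['ee_pos'],s['orientation'],s['joints'])
cv2.imwrite('pics/placed.png',np.hstack([cv2.resize(avg(n,3)[y:y+130,x:x+160,::-1],(400,325),interpolation=2) for n,x,y in(('top',50,130),('side',138,210))]))"
```

```text
time_s: 19.2
ee_pos: [536.0, 193.3, 45.7]
orientation: [-0.0, 0.773, 0.634, -0.001]
contact_force: [0.1, 1.1, 0.8]
gripper_width: 69.1
time_s: 19.6
ee_pos: [539.5, 195.3, 152.5]
orientation: [0.002, 0.773, 0.634, 0.004]
contact_force: [0.4, 0.3, -0.2]
gripper_width: 69.5
time_s: 20.0
ee_pos: [538.6, 195.0, 252.2]
orientation: [0.002, 0.773, 0.634, 0.004]
contact_force: [1.1, -0.1, 0.1]
gripper_width: 45.3
[538.60485484 195.00638821 252.21843865] [0.00172203 0.77312807 0.63423316 0.00428005] [ 0.10333416  0.20730281 -0.61110857  1.59593321  0.12267753  1.36745136
 -0.71819732]
```

View pics/placed.png

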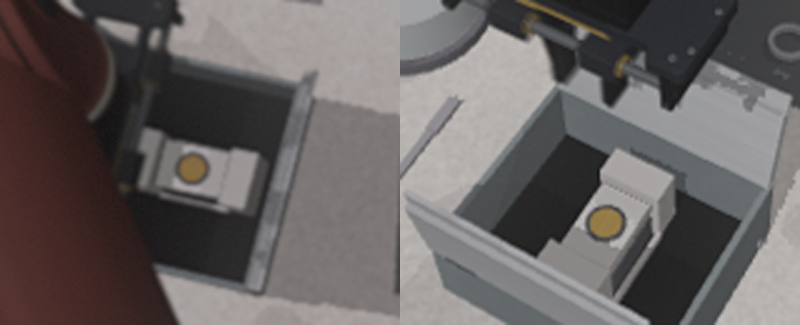

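```bash
cat >> h.py <<'E'
N=np.array([536.6,193.4,8.]);yw=np.radians(-11.3);ex=np.array([np.cos(yw),np.sin(yw),0]);ey=np.array([-np.sin(yw),np.cos(yw),0])
def W(x,y,z): return N+ex*x+ey*y+np.array([0,0,z])   # nest -> world
E
python3 - <<'E'
from h import *
f=lambda P,o,s:((P[0]+.5)/s-.5+o[0],(P[1]+.5)/s-.5+o[1])
def ang(n,p,side,L):
    out=[]
    for a in np.linspace(0.9,2.1,1201):
        y=(84-L*np.cos(a))*side; X=np.array([W(-103,y,68+L*np.sin(a)),W(103,y,68+L*np.sin(a))])
        q=proj(n,X); d=(q[1]-q[0])/np.linalg.norm(q[1]-q[0]); e=np.array(p)-q[0]; out.append((abs(d[0]*e[1]-d[1]*e[0]),a))
    return min(out)
o,z=(60,140),5; s,zs=(138,210),4.7
for P in((138,2),(10,420)): print('L top',ang("top",f(P,o,z),1,88))
for P in((10,360),(200,463)): print('L side',ang("side",f(P,s,zs),1,88))
for P in((580,92),): print('R top',ang("top",f(P,o,z),-1,91))
for P in((315,2),(735,185)): print('R side',ang("side",f(P,s,zs),-1,91))
E
```

```text
L top (np.float64(0.017002655268893108), np.float64(1.6630000000000003))
L top (np.float64(0.0043379598875213365), np.float64(1.6960000000000002))
L side (np.float64(0.007627097801993443), np.float64(1.7390000000000003))
L side (np.float64(0.015588805668059535), np.float64(1.7430000000000003))
R top (np.float64(0.016533599295925683), np.float64(1.9170000000000003))
R side (np.float64(0.013491455707018929), np.float64(1.8640000000000003))
R side (np.float64(0.01119176670264866), np.float64(1.8840000000000003))
```

```bash
python3 -m jog '[[-1,[0.07,0.35,0],[0,0,0]],[-1,[0.14,0.7,0],[0,0,0]],[-1,[0.14,0.7,0],[0,0,0]]]' 10
python3 -m jog '[[-1,[0.07,0.35,0],[0,0,0]],[-1,[0.135,0.67,-0.06],[0,0,0]],[-1,[0.135,0.67,-0.06],[0,0,0]],[-1,[0.135,0.67,-0.06],[0,0,0]]]'
python3 -m jog '[[-1,[0,0,-0.3],[0,0,0]],[-1,[0,0,-0.6],[0,0,0]],[-1,[0,0,-1],[0,0,0]],[-1,[0,0,-1],[0,0,0]],[-1,[0,0,-1],[0,0,0]]]'
python3 - <<'E'
from h import *
p=r.state()['ee_pos'];d=p-N;print('nest',d@ex,d@ey,p[2])
prev=None
for a in(105,90,75,60,45,30,15,0):
    t=np.radians(a);X=W(0,84-70*np.cos(t)+10*np.sin(t)+9.5,0);X[2]=76+70*np.sin(t)+10*np.cos(t)
    print(a,X.round(1),None if prev is None else (X-prev).round(1));prev=X
E
```

```text
time_s: 20.6
ee_pos: [549.1, 268.5, 244.3]
orientation: [-0.002, 0.771, 0.636, -0.0]
contact_force: [-1.0, -0.1, 0.1]
gripper_width: 2.3
time_s: 21.0
ee_pos: [563.5, 330.7, 238.2]
orientation: [-0.0, 0.773, 0.635, -0.001]
contact_force: [0.0, -0.1, -0.1]
gripper_width: 0.4
time_s: 21.5
ee_pos: [564.3, 329.2, 140.1]
orientation: [0.0, 0.774, 0.634, -0.001]
contact_force: [0.6, 0.4, 1.0]
gripper_width: 0.8
nest 0.5723187058102247 138.6209709949564 140.07253809005732
105 [560.4 312.3 141. ] None
90 [556.9 294.9 146. ] [ -3.5 -17.4   5. ]
75 [553.3 276.8 146.2] [ -3.6 -18.1   0.2]
60 [549.8 259.3 141.6] [ -3.5 -17.5  -4.6]
45 [546.6 243.5 132.6] [ -3.2 -15.8  -9.1]
30 [544.  230.5 119.7] [ -2.6 -12.9 -12.9]
15 [542.2 221.3 103.8] [ -1.8  -9.2 -15.9]
0 [541.2 216.4  86. ] [ -1.   -4.9 -17.8]
```

```bash
python3 -m jog '[[-1,[-0.02,-0.1,0],[0,0,0]],[-1,[-0.035,-0.17,0.02],[0,0,0]],[-1,[-0.055,-0.26,0.04],[0,0,0]],[-1,[-0.074,-0.343,0.06],[0,0,0]],[-1,[-0.09,-0.43,0.06],[0,0,0]],[-1,[-0.11,-0.52,0.06],[0,0,0]],[-1,[-0.13,-0.61,0.04],[0,0,0]],[-1,[-0.145,-0.7,0.015],[0,0,0]]]'
python3 -m jog '[[-1,[-0.016,-0.08,-0.04],[0,0,0]],[-1,[-0.032,-0.16,-0.09],[0,0,0]],[-1,[-0.045,-0.22,-0.15],[0,0,0]],[-1,[-0.058,-0.29,-0.22],[0,0,0]],[-1,[-0.068,-0.34,-0.3],[0,0,0]],[-1,[-0.076,-0.38,-0.37],[0,0,0]],[-1,[-0.076,-0.38,-0.37],[0,0,0]]]'
python3 -c "
from h import *
s=r.state();print(s['ee_pos'],s['orientation'])"
```

```text
time_s: 22.3
ee_pos: [549.4, 259.6, 140.9]
orientation: [0.0, 0.773, 0.634, -0.0]
contact_force: [1.3, 1.6, -0.2]
gripper_width: 0.5
time_s: 23.0
ee_pos: [541.3, 221.2, 102.6]
orientation: [-0.0, 0.773, 0.634, -0.001]
contact_force: [0.0, 0.3, 0.1]
gripper_width: 0.5
[541.33387836 221.24862797 102.58373991] [-1.50730716e-04  7.73469218e-01  6.33832787e-01 -1.15925031e-03]
```

```bash
python3 -m jog '[[-1,[-0.003,-0.02,-0.05],[0,0,0]],[-1,[-0.005,-0.03,-0.09],[0,0,0]],[-1,[-0.006,-0.04,-0.12],[0,0,0]],[-1,[-0.008,-0.05,-0.145],[0,0,0]],[-1,[-0.008,-0.05,-0.155],[0,0,0]],[-1,[-0.008,-0.05,-0.155],[0,0,0]]]'
python3 -m jog '[[-1,[0,0,-0.005],[0,0,0]],[-1,[0,0,-0.01],[0,0,0]],[-1,[0,0,-0.01],[0,0,0]]]'
```

```text
time_s: 23.6
ee_pos: [541.1, 217.4, 88.4]
orientation: [-0.0, 0.773, 0.634, -0.0]
contact_force: [0.6, 0.2, 0.4]
gripper_width: 0.4
time_s: 23.9
ee_pos: [541.2, 217.4, 87.5]
orientation: [0.0, 0.773, 0.634, -0.0]
contact_force: [0.3, -0.3, -0.0]
gripper_width: 0.7
```

```bash
for i in 1 2; do :; done; python3 -m jog '[[-1,[0,0,-0.005],[0,0,0]],[-1,[0,0,-0.01],[0,0,0]],[-1,[0,0,-0.01],[0,0,0]]]'; python3 -m jog '[[-1,[0,0,-0.004],[0,0,0]],[-1,[0,0,-0.008],[0,0,0]],[-1,[0,0,-0.008],[0,0,0]]]'
```

```text
time_s: 24.2
ee_pos: [541.2, 217.4, 86.6]
orientation: [0.0, 0.773, 0.634, 0.0]
contact_force: [0.5, -1.3, 0.0]
gripper_width: 0.4
time_s: 24.5
ee_pos: [541.3, 217.5, 86.5]
orientation: [0.0, 0.773, 0.634, 0.0]
contact_force: [-3.8, -1.7, 8.7]
gripper_width: 0.6
```

```bash
python3 -c "
from h import *
cv2.imwrite('pics/leafL.png',np.hstack([cv2.resize(avg(n,3)[y:y+130,x:x+160,::-1],(400,325),interpolation=2) for n,x,y in(('top',50,130),('side',138,210))]))"
```

```text
(no output)
```

View pics/leafL.png

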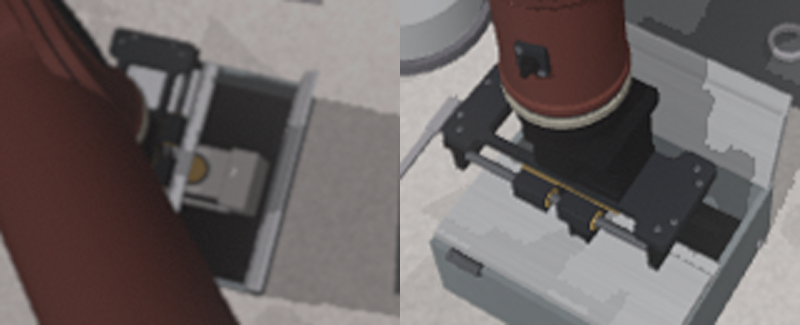

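```bash
python3 -m jog '[[-1,[0,0,0.2],[0,0,0]],[-1,[0,0,0.5],[0,0,0]],[-1,[0,0,1],[0,0,0]],[-1,[0,0,1],[0,0,0]]]'
python3 -m jog '[[-1,[-0.05,-0.25,0.3],[0,0,0]],[-1,[-0.1,-0.5,0.4],[0,0,0]],[-1,[-0.17,-0.85,0.4],[0,0,0]],[-1,[-0.17,-0.85,0.4],[0,0,0]]]'
python3 -m jog '[[-1,[-0.08,-0.4,0],[0,0,0]],[-1,[-0.17,-0.86,0],[0,0,0]],[-1,[-0.17,-0.86,0],[0,0,0]],[-1,[-0.17,-0.86,-0.3],[0,0,0]],[-1,[-0.17,-0.86,-0.6],[0,0,0]],[-1,[-0.17,-0.86,-0.85],[0,0,0]],[-1,[-0.17,-0.86,-0.85],[0,0,0]],[-1,[-0.17,-0.86,-0.85],[0,0,0]]]'
python3 - <<'E'
from h import *
p=r.state()['ee_pos'];d=p-N;print('nest',d@ex,d@ey,p)
for a in(105,90,75,60,45,30,15,0):
    t=np.radians(a);X=W(0,-(84-74*np.cos(t)+10.5*np.sin(t)+9.5),0);X[2]=76+74*np.sin(t)+10.5*np.cos(t)
    print(a,X.round(1),((X-p)/100).round(3))
for n,b in(("top",(150,255,40,30)),):pass
E
```

```text
time_s: 25.2
ee_pos: [543.9, 219.5, 192.3]
orientation: [0.001, 0.773, 0.634, 0.005]
contact_force: [0.8, 0.7, -0.2]
gripper_width: 0.6
time_s: 25.6
ee_pos: [524.5, 127.5, 226.0]
orientation: [0.001, 0.775, 0.632, -0.0]
contact_force: [0.1, -0.5, -0.6]
gripper_width: 0.2
time_s: 26.4
ee_pos: [507.3, 47.2, 141.1]
orientation: [-0.0, 0.773, 0.634, -0.0]
contact_force: [0.7, 0.5, 0.4]
gripper_width: 0.4
nest -0.11379817120416905 -149.12727483769737 [507.26749334  47.18590662 141.1384291 ]
105 [512.5  73.  144.8] [0.053 0.258 0.036]
90 [516.2  91.4 150. ] [0.09  0.442 0.089]
75 [520.  110.5 150.2] [0.128 0.634 0.091]
60 [523.7 129.1 145.3] [0.165 0.819 0.042]
45 [527.1 145.7 135.8] [ 0.198  0.986 -0.054]
30 [529.8 159.4 122.1] [ 0.225  1.122 -0.19 ]
15 [531.8 169.1 105.3] [ 0.245  1.22  -0.358]
0 [532.8 174.3  86.5] [ 0.255  1.271 -0.546]
```

```bash
python3 -m jog '[[-1,[0.025,0.13,0.02],[0,0,0]],[-1,[0.053,0.258,0.036],[0,0,0]],[-1,[0.072,0.35,0.06],[0,0,0]],[-1,[0.09,0.442,0.089],[0,0,0]],[-1,[0.11,0.54,0.095],[0,0,0]],[-1,[0.128,0.634,0.091],[0,0,0]],[-1,[0.147,0.73,0.07],[0,0,0]],[-1,[0.165,0.819,0.042],[0,0,0]]]'
python3 -m jog '[[-1,[0.017,0.085,-0.04],[0,0,0]],[-1,[0.033,0.167,-0.096],[0,0,0]],[-1,[0.047,0.238,-0.16],[0,0,0]],[-1,[0.06,0.303,-0.232],[0,0,0]],[-1,[0.07,0.35,-0.31],[0,0,0]],[-1,[0.08,0.4,-0.39],[0,0,0]],[-1,[0.08,0.4,-0.39],[0,0,0]]]'
python3 -m jog '[[-1,[0.003,0.015,-0.05],[0,0,0]],[-1,[0.005,0.03,-0.09],[0,0,0]],[-1,[0.006,0.04,-0.12],[0,0,0]],[-1,[0.008,0.05,-0.15],[0,0,0]],[-1,[0.01,0.05,-0.17],[0,0,0]],[-1,[0.01,0.05,-0.17],[0,0,0]]]'
```

```text
time_s: 27.2
ee_pos: [524.0, 129.4, 144.9]
orientation: [0.0, 0.773, 0.634, 0.0]
contact_force: [1.1, -1.1, 1.6]
gripper_width: 0.9
time_s: 27.9
ee_pos: [530.6, 168.9, 104.3]
orientation: [-0.001, 0.773, 0.634, -0.001]
contact_force: [-0.0, -0.7, -0.5]
gripper_width: 0.7
time_s: 28.5
ee_pos: [532.5, 173.4, 88.7]
orientation: [-0.0, 0.773, 0.634, -0.0]
contact_force: [-0.1, 0.1, -0.7]
gripper_width: 0.6
```

```bash
python3 -m jog '[[-1,[0,0,-0.005],[0,0,0]],[-1,[0,0,-0.01],[0,0,0]],[-1,[0,0,-0.01],[0,0,0]]]'; python3 -m jog '[[-1,[0,0,-0.004],[0,0,0]],[-1,[0,0,-0.008],[0,0,0]],[-1,[0,0,-0.008],[0,0,0]]]'
```

```text
time_s: 28.8
ee_pos: [532.7, 173.4, 88.0]
orientation: [0.0, 0.773, 0.634, 0.0]
contact_force: [0.3, 0.0, 0.3]
gripper_width: 0.2
time_s: 29.1
ee_pos: [532.7, 173.5, 87.2]
orientation: [-0.0, 0.773, 0.634, 0.0]
contact_force: [-0.2, -0.0, 0.4]
gripper_width: 0.0
```

```bash
python3 -m jog '[[-1,[0,0,-0.003],[0,0,0]],[-1,[0,0,-0.006],[0,0,0]],[-1,[0,0,-0.006],[0,0,0]]]'; python3 -m jog '[[-1,[0,0,-0.003],[0,0,0]],[-1,[0,0,-0.005],[0,0,0]],[-1,[0,0,-0.005],[0,0,0]]]'
```

```text
time_s: 29.4
ee_pos: [532.7, 173.5, 87.0]
orientation: [0.0, 0.773, 0.634, 0.0]
contact_force: [-2.0, -0.9, 4.9]
gripper_width: 0.3
time_s: 29.7
ee_pos: [532.8, 173.5, 86.9]
orientation: [0.0, 0.773, 0.634, 0.0]
contact_force: [-3.5, 0.5, 10.8]
gripper_width: 0.4
```

```bash
python3 -m jog '[[-1,[0,0,0.2],[0,0,0]],[-1,[0,0,0.5],[0,0,0]],[-1,[0,0,1],[0,0,0]],[-1,[0,0,1],[0,0,0]]]'
python3 -m jog '[[-1,[-0.1,-0.4,0.2],[0,0,0]],[-1,[-0.1,-0.8,0.4],[0,0,0]],[-1,[-0.1,-1,0.4],[0,0,0]],[-1,[-0.1,-1,0.4],[0,0,0]]]'
python3 -m jog '[[-1,[0,-0.4,0],[0,0,0]],[-1,[0,-0.8,0],[0,0,0]],[-1,[0,-1,0],[0,0,0]],[-1,[0,-1,0],[0,0,0]]]'
python3 -m jog '[[-1,[0,-0.4,0],[0,0,0]],[-1,[0,-0.8,0],[0,0,0]],[-1,[0,-1,0],[0,0,0]],[-1,[0,-1,0],[0,0,0]],[-1,[0,-1,0],[0,0,0]]]'
python3 -c "
from h import *
im={n:avg(n,3)[:,:,::-1] for n in('top','side')}
for n in im: cv2.imwrite(f'pics/{n}_end.png',im[n])
T=cv2.resize(im['top'],(400,300));a=cv2.resize(im['side'],(400,300))
z=[cv2.resize(im[n][y:y+105,x:x+140],(400,300),interpolation=2) for n,x,y in(('top',55,145),('side',148,230))]
cv2.imwrite('pics/end.png',np.vstack([np.hstack([T,a]),np.hstack(z)]))"
```

```text
time_s: 30.1
ee_pos: [535.6, 174.8, 192.3]
orientation: [0.002, 0.773, 0.634, 0.004]
contact_force: [0.6, 0.5, 0.4]
gripper_width: 0.6
time_s: 30.5
ee_pos: [523.3, 69.3, 226.4]
orientation: [0.001, 0.775, 0.632, -0.0]
contact_force: [-0.1, 0.5, -0.7]
gripper_width: 0.4
time_s: 30.9
ee_pos: [522.5, -29.6, 225.4]
orientation: [0.0, 0.775, 0.632, -0.001]
contact_force: [-0.5, -0.2, 0.1]
gripper_width: 1.1
time_s: 31.4
ee_pos: [523.0, -125.0, 225.7]
orientation: [-0.0, 0.773, 0.635, 0.0]
contact_force: [0.3, 0.9, -0.3]
gripper_width: 0.6
```

View pics/end.png

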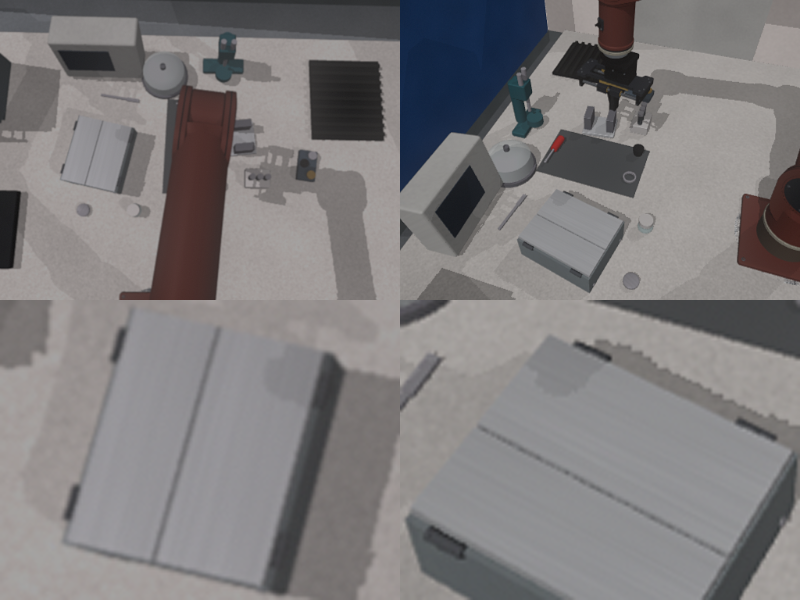

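```bash
python3 -c "
from plant import r
print(r.state()['contact_force'],r.state()['time_s']);print(r.close_job())"
```

```text
[-0.34669706 -0.16211478 -0.10878221] 31.7
the job is handed in; nothing more can be done
None
```

The carrier is in the nest, upright, with both leaves shut over it. I handed the job in at 31.7 s, with the gripper standing clear.

- **Carrier:** I took it from the stand by its ends, put it down on the mat and retook it by its long sides. It went into the nest without catching. I felt the floor at TCP z 21.6, the height I had worked out for it, before letting go.
- **Leaves:** I shut the rebated leaf first and the flanged leaf second. Each stopped firmly with the press at about 9 to 11 N. The TCP read 86.5 and 87.0 mm there, about 0.5 mm above the nominal 86.0 and 86.5 mm. I put that down to a small reading offset, because the 0.5 mm difference in leaf thickness came out right.
- **Last pictures:** Both leaves lie flat and flush. The seam is shifted to the rebated side, as it should be with the flange on top. In the parts of the views I could see, the other things looked unmoved. The arm hid part of the mat from the top camera, so those were checked only from the side.
- **Check that disagreed:** One two-view fix on the rebated leaf's edge missed by 8 mm. I did not use it, and took the leaf's angle from separate fits in each view instead (1.66 to 1.74 rad).

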